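Open and present a combination padlock on the test bench

ROBOT

A 6-joint arm with a two-finger parallel gripper is mounted at the origin on the work surface. World frame = base frame: x ahead of the robot, y to its left, z up, the work surface at z = 0. Lengths are in mm, angles in rad, forces in N, time in s.
With the tool pointing down it reaches from about 300 to 775 mm from the base axis. Payload 14.6 kg.
Tool frame: the origin (TCP) lies midway between the tips of the shut fingers; the grasp point (between the pads) lies 19 mm behind it; z points along the fingers, y is the direction in which the jaws open and shut (so a half turn about z gives the same grasp; the last joint's range is limited). The gripper opens to 94 mm and grips with 3 to 60 N. Pads are 16 mm wide; open, the fingers measure 119 mm over their backs; the gripper's body (75 mm by 177 mm) begins 78 mm behind the grasp point.
Start: joints at [1.204, 0.3, 1.521, -0, 1.321, -0.067], TCP at [162.428, 525.458, 205.446] pointing down, gripper open.
Joint ranges: [-3.03, 3.03], [-0.79, 2.21], [0.23, 2.52], [-1.04, 4.18], [0, 3.07], [-2.55, 2.55]. Speed limits (rad/s): [2.22, 2.22, 2.57, 3.14, 3.14, 3.14].

INTERFACE

Orientations are given as [roll, pitch, yaw] about the fixed x, y, z axes, in that order (R = Rz(yaw) Ry(pitch) Rx(roll)).
In Python, from cell import manip, camera gives the robot as it stands. The module is installed in compiled form; this text tells all that it offers.
- The arm moves only by the tool jog_arm, never from a script. Its argument "commands" is a list of rows, each a list of 7 numbers: the shift along the world's x, y, z in units of 1 m (1.0 is 1 m), then the turn, a rotation vector about the world's x, y, z in units of 120 degrees (1.0 is 120 degrees), then the opening, from 0 (shut) to 1 (fully open). In form: [[x, y, z, ax, ay, az, grip], ...]. A call has exactly 10 rows; each row is the pose to reach, as a shift and turn from the pose commanded when the call began; what a row does not reach only later rows make up. A row lasts 1/8 s, in which the tool goes at most 62.5 mm and 10.7 degrees, less where a joint would pass 70% of its speed; a pose out of reach is approached as far as the arm can. A call with a number of a shift or a turn outside -1 to 1 is refused whole. A call with a gripper value outside its range is refused whole. The fingers move at their own pace and stop on an object; "grip_force" is the grip in N (left out, the last holds). Time passes only in rows, so rows that repeat a pose let the fingers close, or fill a call up. It gives the time, the measured TCP pose, the force and the opening at its end, in the units of the state.
- manip.read_state(): the state, without advancing time (a new reading comes with each control period).
- camera(name): name is "scene" or "side" or "wrist"; returns a dict with "pixels" (480x640x3 uint8, blue, green, red), "vertical_fov" (degrees; the focal length in pixels is half the picture's height over the tangent of half this angle, whatever the lens; pixels are square), "cx", "cy" (the principal point, pixels), "rvec" (rotation vector, rad) and "tvec" (3), from world to camera coordinates, as OpenCV has them. Camera axes: x right, y down, z forward; pixel columns grow to the right and rows downward; lengths in mm; the calibration is good to about 2 mm. The wrist camera is an equidistant fisheye: a pixel r from the principal point sees the ray r / f radians off the axis. A picture is of the moment at which its call begins. There is no depth.
- manip.sign_off(): hands the job in, once; it reports no verdict.
The state is a dict: "clock": time; "joints": joint angles; "qd": joint speeds; "effort": joint torques, N m; "eef_pos": TCP position; "eef_rot": TCP orientation; "wrist_force": force on the tool from outside, world axes, zero at the start; "moment": the same for the moment, N m; "finger_gap": finger opening in mm.
Only numpy, scipy, OpenCV 4.12 (cv2) and the standard library are available. Lean on these libraries where they do the work, as an engineer would, in place of code of your own. Each camera call takes 0.05 s, during which the arm holds its last target.

TASK

Turn the padlock's dial clockwise (not the other way round), feeling its clicks, until its red mark clicks in at the yellow pointer, then let the dial sit in that notch and pull the shackle fully open. Lift the open lock out of the jig and hold it level, dial up, still and centred about 70 mm above the reader's blue glass without touching the reader; finish while still holding it there in the gripper, and leave the spindle, the screw tray and the white housing where they are.

Things in the scene. Friction and masses are not known exactly. Their poses are not given: they have to be found in the camera images.
- lock: Loose silver padlock lying dial up in the jig: body 54 (x) by 60 (y) by 26 mm thick (z), 0.32 to 0.46 kg in all. Origin: centre of the underside; z up through the dial, -x towards the shackle (roughly towards the robot at the start). Yellow pointer on top at the +x edge. The y sides are free between the jig's posts (about 42 mm clear along x): grip across y, lift straight up.
- dial_grip (a point): Point on the dial's axis over the middle of the lock body, half way up the dial's black round grip (30 mm in diameter, 20 mm tall: 10 mm above and 10 mm below this point). Under the grip lies the dial's flange, 42 mm in diameter and 3 mm thick, on the lock's top face. The lock's underside is 40 mm below this point.
- dial (a joint): Dial angle, rad, growing clockwise from above. 0 (or 6.283, a turn on): red mark (flange, side and top of the grip) at the yellow pointer, the opening notch. Starts about -2.3 to -0.9. Notches with ticks every 0.524 rad; a click takes about 0.1 N m; let go within 0.13 rad of a notch it snaps in. The shackle is freed only within 0.1 rad of 0. No turning with the shackle part way out.
- shackle (a joint): How far the shackle is out, m: 0 shut, 0.018 fully open (end stop). It slides straight out along the lock's -x, takes about 4 N when the dial frees it (else it is blocked after about 1 mm), and stays where it is left.
- shackle_grip (a point): Point midway between the legs of the steel U-shaped shackle, 12 mm short of its cross bar's centre line; 52 mm from the lock's middle towards -x when shut; moves with the shackle. Bar 10 mm thick, legs along the lock's x, 46 mm across outside, 26 mm inside. 13 mm above the lock's underside, 43 mm above the table; nothing beneath. Can be pinched from above across both legs (along y).
- jig: Blue plinth fixed to the bench, 64 mm (x) by 84 mm (y), top 30 mm above the table, with four steel corner posts 18 mm tall (1 mm play) that hold the lock against being turned or pulled. Origin: centre of its foot; its axes agree with the lock's at the start.
- reader_window (a point): Centre of the blue glass on top of the fixed black code reader (100 mm by 110 mm, 35 mm high, glass 58 mm square, level with its top); z up. It reads the label on the lock's underside from below.
- reader: The black code reader. Origin: centre of its foot, 35 mm below the glass.
- spindle: Bystander: loose turned steel spindle, 52 mm across, 70 mm tall. Origin: centre of its underside.
- screw_tray: Bystander: loose aluminium tray of screws, 60 by 80 by 20 mm. Origin: centre of its underside.
- housing: Bystander: loose white plastic switch housing, 40 by 32 mm, 24 mm high. Origin: centre of its underside.
Not all that is in view belongs to the job. Leave any pink look-alike of the lock alone.

How it is judged:
By the outcome, as a careful person would: the job done as asked, in the order asked, and still so for the second after the job is handed in, while the arm keeps its last pose, push and grip.
It also fails if it takes over 64 s, if anything falls off the work surface, if the arm or the gripper's body presses on something with over 40 N, if the wrist force passes 120 N, or if a joint passes its speed limit or range.

## Working session

There is one attempt and no reset: what is moved stays moved. The work goes in short steps, Python scripts to look and compute and a tool call to move; the robot and the scene stay as the last step left them, time stands still between calls to the robot, and variables do not carry over. Pictures are saved under pics/ and viewed, and the job is handed in when it is done.

Besides the shell and the picture viewer there is one more tool, called after "Emit:" as a command line: name --pt "numbers of a row" for each row, then --argument value for the rest. jog_arm: Moves the arm, as the interface text tells. Its arguments: {"type":"object","properties":{"commands":{"type":"array","items":{"type":"array","items":{"type":"number"}}},"grip_force":{"type":"number"}},"required":["commands"]}

```bash
mkdir -p pics
python3 - <<'E'
from cell import manip,camera
import cv2
print(manip.read_state())
for n in ["scene","side","wrist"]:
    c=camera(n); cv2.imwrite(f"pics/{n}0.png",c["pixels"]); print(n,{k:v for k,v in c.items() if k!="pixels"})
E
```

```text
{'clock': 0.0, 'joints': array([ 1.20441369e+00,  3.00489122e-01,  1.52159949e+00, -1.51284896e-05,
        1.32069669e+00, -6.65971465e-02]), 'qd': array([ 0.00095146,  0.00024565,  0.00092101,  0.00075621, -0.0005336 ,
        0.00027401]), 'effort': array([-8.47620668e-04, -5.31812525e+01, -3.52739668e+01,  7.07448763e-02,
        2.43707048e-02, -1.53810365e-04]), 'eef_pos': array([162.33135419, 525.21516205, 204.86865791]), 'eef_rot': array([-3.14040167e+00, -6.47476645e-05,  2.84181087e+00]), 'wrist_force': array([-0.82391119,  0.14216558, -0.35052181]), 'moment': array([ 0.05332937, -0.02318007, -0.00120111]), 'finger_gap': 93.84108493298409}
scene {'vertical_fov': 48.253678129858905, 'cx': 324.9317661101575, 'cy': 236.01651114263413, 'rvec': array([ 0.7021022 ,  2.59527557, -1.17207057]), 'tvec': array([ 529.29505176, -124.69409371, 1076.48492107])}
side {'vertical_fov': 55.38848045765946, 'cx': 317.05331423896695, 'cy': 232.66293110138696, 'rvec': array([ 1.98882042, -0.7451869 ,  0.4376049 ]), 'tvec': array([-440.00963088,  241.48305422,  505.58750249])}
wrist {'vertical_fov': 65.70646984690485, 'cx': 310.8318296582717, 'cy': 242.09245892834815, 'rvec': array([-2.35062086, -1.73318508, -0.22705982]), 'tvec': array([-548.79707102,  -26.27397147,  391.69561734])}
```

View pics/scene0.png

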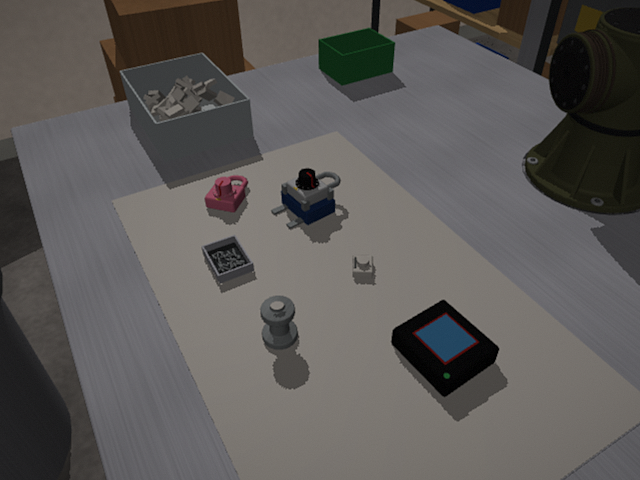

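View pics/side0.png

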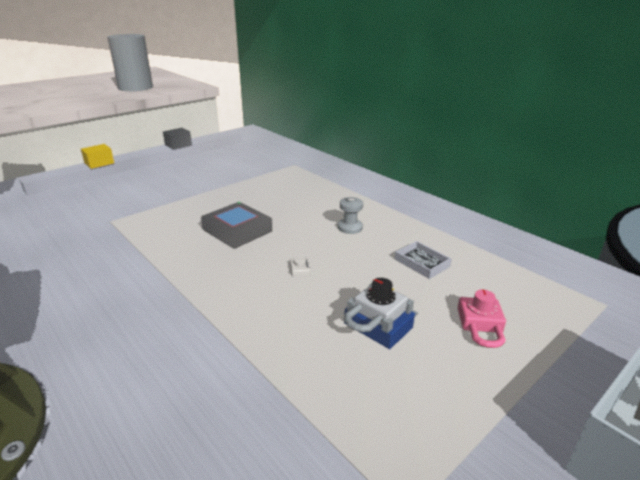

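View pics/wrist0.png

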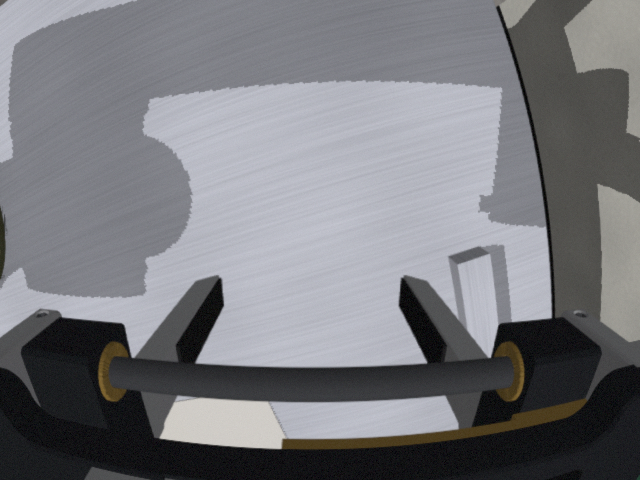

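The scene view has the lock and jig near (308,195), the pink decoy at (228,193), the tray at (228,258), the spindle at (279,322), the housing at (363,268) and the reader at (445,345). In the side view the lock is near (380,310). Next I'll zoom in for measurement points.

```bash
cat > h.py <<'E'
import numpy as np,cv2
from cell import manip,camera
def ray(c,u,v):
    p=c["pixels"]; f=p.shape[0]/2/np.tan(np.radians(c["vertical_fov"])/2)
    R=cv2.Rodrigues(c["rvec"])[0]; x=np.array([u-c["cx"],v-c["cy"]])
    if c.get("fish"):
        r=np.linalg.norm(x); th=r/f; d=np.r_[x/max(r,1e-9)*np.sin(th),np.cos(th)]
    else: d=np.r_[x/f,1.]
    d=R.T@d; return -R.T@c["tvec"],d/np.linalg.norm(d)
def cam(n):
    c=camera(n); c["fish"]=n=="wrist"; return c
def onz(c,u,v,z):
    o,d=ray(c,u,v); return o+d*(z-o[2])/d[2]
def tri(c1,p1,c2,p2):
    o1,d1=ray(c1,*p1);o2,d2=ray(c2,*p2)
    s=np.linalg.lstsq(np.c_[d1,-d2],o2-o1,rcond=None)[0]
    a,b=o1+s[0]*d1,o2+s[1]*d2
    return (a+b)/2,np.linalg.norm(a-b)
def proj(c,P):
    f=c["pixels"].shape[0]/2/np.tan(np.radians(c["vertical_fov"])/2)
    q=cv2.Rodrigues(c["rvec"])[0]@np.asarray(P,float)+c["tvec"]
    if c.get("fish"):
        r=np.hypot(q[0],q[1]); k=f*np.arctan2(r,q[2])/max(r,1e-9)
        return np.array([c["cx"]+k*q[0],c["cy"]+k*q[1]])
    return np.array([c["cx"]+f*q[0]/q[2],c["cy"]+f*q[1]/q[2]])
def crop(c,u0,v0,u1,v1,k,name):
    cv2.imwrite(name,cv2.resize(c["pixels"][v0:v1,u0:u1],None,fx=k,fy=k,interpolation=cv2.INTER_CUBIC))
E
python3 - <<'E'
from h import *
a=cam("scene");b=cam("side")
ca=a["pixels"][150:250,260:360];cb=b["pixels"][260:360,330:430]
cv2.imwrite("pics/z0.png",cv2.resize(np.hstack([ca,cb]),None,fx=4,fy=4,interpolation=cv2.INTER_CUBIC))
# reader glass
for n,c in(("scene",a),("side",b)):
    hsv=cv2.cvtColor(c["pixels"],cv2.COLOR_BGR2HSV)
    m=cv2.inRange(hsv,(95,80,100),(115,255,255))
    k,l,s,ce=cv2.connectedComponentsWithStats(m)
    for i in range(1,k):
        if s[i,4]>150:
            cn=cv2.findContours((l==i).astype(np.uint8),0,2)[0][0]
            r=cv2.approxPolyDP(cn,6,True)[:,0]
            print(n,s[i],ce[i],[onz(c,*q,35).round(0)[:2] for q in r], onz(c,*ce[i],35).round(1))
E
```

```text
side [218 208  36  17 344] [235.40116279 215.60174419] [array([506., 211.]), array([512., 161.]), array([562., 169.]), array([551., 219.])] [533.4 189.5  35. ]
side [386 312  29  36 510] [400.30588235 327.46666667] [array([ 566., -232.]), array([ 527., -228.]), array([ 484., -255.]), array([ 541., -250.])] [ 526.2 -241.8   35. ]
```

View pics/z0.png

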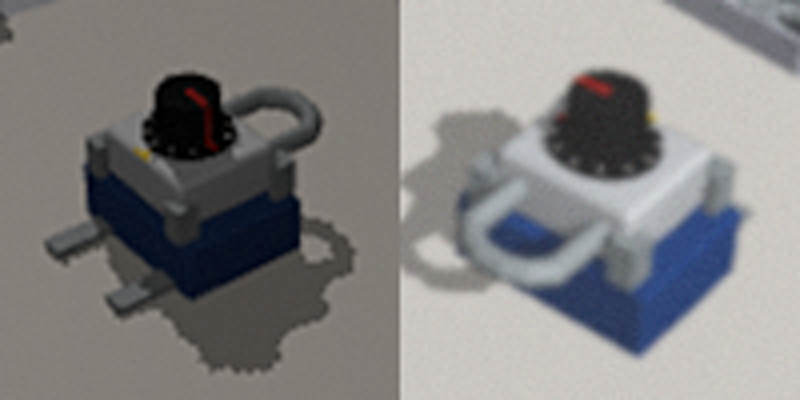

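Run:
```python
from h import *
a=cam("scene");b=cam("side")
print("dialtop",tri(a,(260+187/4,150+82/4),b,(330+208/4,260+84/4)))
print(onz(a,260+187/4,150+82/4,80),onz(b,330+208/4,260+84/4,80))
print("pointer",tri(a,(260+143/4,150+155/4),b,(330+250/4,260+118/4)))
# shackle crossbar end outer
print("shackle", onz(a,260+322/4,150+120/4,43),onz(b,330+70/4,260+255/4,43))
# reader
hsv=cv2.cvtColor(a["pixels"],cv2.COLOR_BGR2HSV)
print(hsv[340,445],hsv[200,300])
m=cv2.inRange(hsv,(95,80,80),(115,255,255))
k,l,s,ce=cv2.connectedComponentsWithStats(m)
for i in range(1,k):
    if s[i,4]>150:
        cn=cv2.findContours((l==i).astype(np.uint8),0,2)[0][0]
        r=cv2.approxPolyDP(cn,6,True)[:,0]
        print(s[i],ce[i],[onz(a,*q,35).round(0)[:2] for q in r], onz(a,*ce[i],35).round(1))
```

```text
dialtop (array([ 536.88840621, -193.24172982,   82.17599503]), np.float64(0.8291648980565034))
[ 535.19361867 -195.64877188   80.        ] [ 539.70629401 -191.48677555   80.        ]
pointer (array([ 562.56156204, -191.94365738,   53.32441955]), np.float64(3.9085360609733515))
shackle [ 471.25533036 -184.51899007   43.        ] [ 469.69966044 -194.74084204   43.        ]
[103 166  97] [30  4 67]
[ 416  315   60   47 1416] [445.35451977 337.43079096] [array([507., 162.]), array([563., 166.]), array([559., 222.]), array([503., 217.])] [533.5 192.   35. ]
```

Run:
```python
from h import *
from scipy.spatial.transform import Rotation as R
w=cam("wrist");s=manip.read_state()
Rt=R.from_euler('xyz',s["eef_rot"]).as_matrix()
o=-cv2.Rodrigues(w["rvec"])[0].T@w["tvec"]
print("cam in tool",Rt.T@(o-s["eef_pos"]),"axis",Rt.T@cv2.Rodrigues(w["rvec"])[0][2])
for z in(0,60,120):print(proj(w,s["eef_pos"]+Rt@np.array([0,0,z])))
```

```text
cam in tool [  76.08897769   -0.47907346 -179.17240479] axis [-2.59800851e-01 -8.34674969e-04  9.65661857e-01]
[312.07498605 293.6671945 ]
[311.85710872 258.88826442]
[311.71708228 236.97648683]
```

Emit:
jog_arm --pt "0.027 -0.052 0 0 0 0.014 1" --pt "0.054 -0.104 0 0 0 0.028 1" --pt "0.081 -0.156 0 0 0 0.042 1" --pt "0.108 -0.208 0 0 0 0.056 1" --pt "0.135 -0.26 0 0 0 0.07 1" --pt "0.162 -0.312 0 0 0 0.084 1" --pt "0.189 -0.364 0 0 0 0.098 1" --pt "0.216 -0.416 0 0 0 0.112 1" --pt "0.243 -0.468 0 0 0 0.126 1" --pt "0.27 -0.52 0 0 0 0.14 1" --grip_force 25

```text
clock: 1.65
eef_pos: [433.1, 3.5, 205.7]
eef_rot: [3.142, 0.001, 3.136]
wrist_force: [0.8, -0.1, 1.0]
finger_gap: 93.9
```

Emit:
jog_arm --pt "0.027 -0.052 0 0 0 0 1" --pt "0.054 -0.104 0 0 0 0 1" --pt "0.081 -0.156 0 0 0 0 1" --pt "0.105 -0.2 0 0 0 0 1" --pt "0.105 -0.2 0 0 0 0 1" --pt "0.105 -0.2 0 0 0 0 1" --pt "0.105 -0.2 0 0 0 0 1" --pt "0.105 -0.2 0 0 0 0 1" --pt "0.105 -0.2 0 0 0 0 1" --pt "0.105 -0.2 0 0 0 0 1"

```text
clock: 2.9
eef_pos: [537.4, -194.4, 205.5]
eef_rot: [-3.142, 0.0, 3.135]
wrist_force: [-0.2, -0.0, -0.3]
finger_gap: 94.3
```

Run:
```python
from h import *
w=cam("wrist");cv2.imwrite("pics/w1.png",w["pixels"]);s=manip.read_state();print(s)
crop(w,210,150,410,300,4,"pics/w1z.png")
import pickle;pickle.dump(w,open("w1.pkl","wb"))
```

```text
{'clock': 2.95, 'joints': array([-4.11175923e-01,  3.47868389e-01,  1.45767837e+00,  8.15800443e-06,
        1.33591992e+00, -1.97561947e+00]), 'qd': array([-2.22991218e-03,  4.25049625e-03, -3.14505172e-04,  1.22699142e-06,
       -1.85772375e-03, -2.84216349e-04]), 'effort': array([ 8.21488816e-02, -5.61650705e+01, -3.54328787e+01, -4.11803811e-02,
        6.28757221e-02,  1.16397994e-03]), 'eef_pos': array([ 537.44562223, -194.41212613,  205.48922494]), 'eef_rot': array([-3.14155033e+00,  1.18915455e-04,  3.13523798e+00]), 'wrist_force': array([ 0.11796785, -0.23919064, -0.19726724]), 'moment': array([ 0.0209686 ,  0.00272176, -0.00073033]), 'finger_gap': 93.79253888797751}
```

View pics/w1.png

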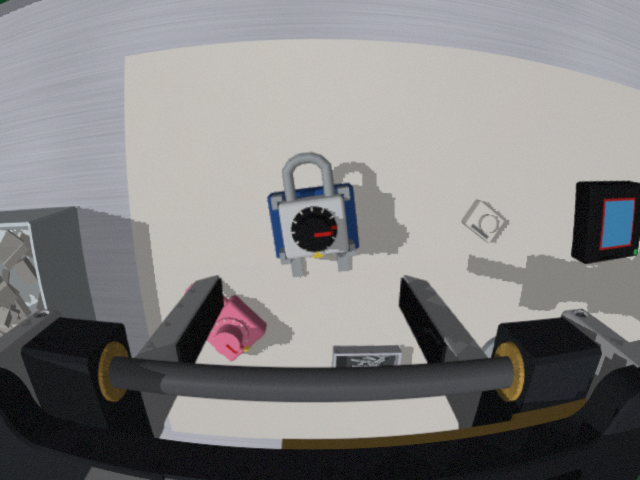

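View pics/w1z.png

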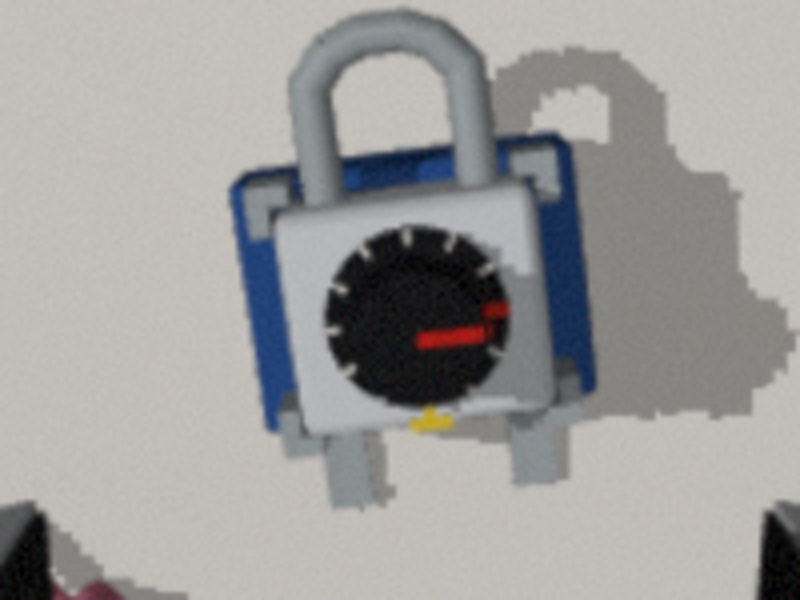

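Run:
```python
from h import *
import pickle;w=pickle.load(open("w1.pkl","rb"))
C=lambda u,v:(210+u/4,150+v/4)
hsv=cv2.cvtColor(w["pixels"],cv2.COLOR_BGR2HSV)
m=cv2.inRange(hsv,(0,0,0),(179,255,60));m[:150]=0;m[300:]=0;m[:,:280]=0;m[:,350:]=0
k,l,s,ce=cv2.connectedComponentsWithStats(m);i=1+s[1:,4].argmax();print(s[i],ce[i])
for z in(59,70,80):
    print("flange c",z,onz(w,*C(417,315),z))
y=cv2.inRange(hsv,(20,120,120),(35,255,255));k,l,s,ce=cv2.connectedComponentsWithStats(y)
for i in range(1,k):
    if s[i,4]>5:print("yel",s[i],ce[i],onz(w,*ce[i],56))
r=cv2.inRange(hsv,(0,150,100),(6,255,255))|cv2.inRange(hsv,(175,150,100),(179,255,255))
k,l,s,ce=cv2.connectedComponentsWithStats(r[:, :350])
for i in range(1,k):
    if s[i,4]>3:print("red",s[i],ce[i],onz(w,*ce[i],80))
print("topmark",onz(w,*C(417,341),80),onz(w,*C(485,334),80))
print("flmark",onz(w,*C(508,310),60))
fo=np.array(onz(w,*C(417,315),59.5));fm=onz(w,*C(508,310),59.5)
# lock top face corners z=56 & shackle at 43
for n,u,v,z in(("tl",275,212,56),("tr",533,180,56),("bl",305,432,56),("br",553,405,56),("sl",290,80,43),("sr",490,70,43),("stop",395,8,43),("sleg L bottom",322,205,43),("R",475,185,43),
 ("jig tl",232,188,30),("jig tr",570,135,30),("jig br",597,392,30),("jig bl",268,432,30)):
    print(n,onz(w,*C(u,v),z).round(1))
```

```text
[ 292  207   45   44 1378] [313.34615385 228.92888244]
flange c 59 [ 536.43004602 -191.80587487   59.        ]
flange c 70 [ 533.88973549 -191.88493499   70.        ]
flange c 80 [ 531.58036227 -191.95680782   80.        ]
yel [313 252  10   6  36] [317.5        254.83333333] [ 561.88919844 -188.88880396   56.        ]
yel [500 344   9  12  57] [503.50877193 349.70175439] [678.38689214  24.20884562  56.        ]
yel [244 347   6   5  18] [246.11111111 348.66666667] [ 663.43783533 -262.75396431   56.        ]
yel [504 353  20  47 313] [516.55271565 380.        ] [726.23624912  55.7796468   56.        ]
red [332 226   5   3  11] [334.18181818 227.36363636] [ 530.48033753 -175.17086461   80.        ]
red [314 232  17   5  63] [322.14285714 233.93650794] [ 536.11771756 -185.31099547   80.        ]
red [226 344  11  10  32] [230.875 348.75 ] [ 649.32342312 -272.85431099   80.        ]
red [241 345   3   3   7] [242. 346.] [ 645.77151195 -261.5253249    80.        ]
topmark [ 537.21807282 -191.98298991   80.        ] [ 535.78462507 -177.61030238   80.        ]
flmark [ 535.16488194 -171.38883708   60.        ]
tl [ 513.2 -223.5   56. ]
tr [ 506.3 -165.7   56. ]
bl [ 564.8 -217.9   56. ]
br [ 558.7 -160.4   56. ]
sl [ 484.5 -220.5   43. ]
sr [ 482.5 -174.7   43. ]
stop [ 468.2 -196.3   43. ]
sleg L bottom [ 513.7 -213.6   43. ]
R [ 509.2 -178.1   43. ]
jig tl [ 511.3 -236.1   30. ]
jig tr [ 498.9 -154.6   30. ]
jig br [ 563.1 -146.7   30. ]
jig bl [ 572.9 -229.1   30. ]
```

The lock is at about (536.2, -191.8) with yaw about 0.115. The red mark is about 1.57 rad short, which is 3 notches clockwise. I'll descend and grip the dial.

Emit:
jog_arm --pt "-0.0012 0.0027 -0.04 0 0 0 1" --pt "-0.0012 0.0027 -0.08 0 0 0 1" --pt "-0.0012 0.0027 -0.115 0 0 0 0.8" --pt "-0.0012 0.0027 -0.135 0 0 0 0.6" --pt "-0.0012 0.0027 -0.1425 0 0 0 0.45" --pt "-0.0012 0.0027 -0.1425 0 0 0 0.4" --pt "-0.0012 0.0027 -0.1425 0 0 0 0.36" --pt "-0.0012 0.0027 -0.1425 0 0 0 0.34" --pt "-0.0012 0.0027 -0.1425 0 0 0 0.34" --pt "-0.0012 0.0027 -0.1425 0 0 0 0.34" --grip_force 25

```text
clock: 4.2
eef_pos: [536.2, -191.8, 63.1]
eef_rot: [-3.142, 0.0, 3.135]
wrist_force: [0.2, -0.7, -0.8]
finger_gap: 31.8
```

Run:
```python
from h import *
a=cam("scene");b=cam("side");w=cam("wrist")
print(manip.read_state())
ca=a["pixels"][130:230,255:355];cb=b["pixels"][230:330,330:430]
cw=w["pixels"][220:320,260:360]
cv2.imwrite("pics/z1.png",cv2.resize(np.hstack([ca,cb,cw]),None,fx=2.6,fy=2.6,interpolation=cv2.INTER_CUBIC))
```

```text
{'clock': 4.35, 'joints': array([-4.07895669e-01,  4.96809568e-01,  1.60120913e+00, -2.73549863e-05,
        1.04354344e+00, -1.97205327e+00]), 'qd': array([-7.37219395e-04,  6.02113121e-04,  1.96273594e-03,  3.51995163e-04,
       -1.24523572e-05, -2.95851994e-06]), 'effort': array([ 1.01476024e-03, -5.93586731e+01, -3.04879117e+01, -3.78874596e-02,
        6.37589791e-02, -1.77381207e-05]), 'eef_pos': array([ 536.23403783, -191.85954054,   62.98353081]), 'eef_rot': array([-3.14155897e+00,  1.88583536e-05,  3.13496769e+00]), 'wrist_force': array([-0.27030108,  0.09843732, -0.0151202 ]), 'moment': array([ 0.03744122, -0.00843094, -0.00297129]), 'finger_gap': 31.696203438994875}
```

View pics/z1.png

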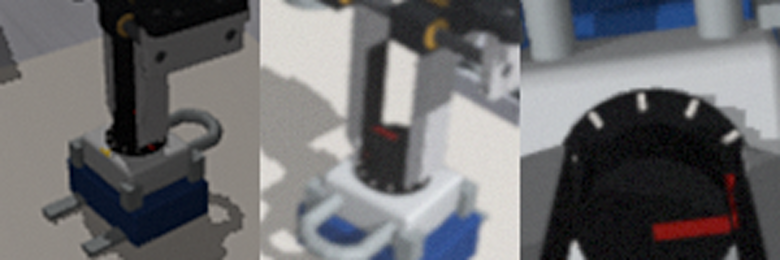

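The fingers straddle the dial, 31.7 mm apart and well centred, with no contact force. I'll close and look at the forces.

Emit:
jog_arm --pt "0 0 0 0 0 0 0.2" --pt "0 0 0 0 0 0 0.2" --pt "0 0 0 0 0 0 0.2" --pt "0 0 0 0 0 0 0.2" --pt "0 0 0 0 0 -0.02 0.2" --pt "0 0 0 0 0 -0.04 0.2" --pt "0 0 0 0 0 -0.06 0.2" --pt "0 0 0 0 0 -0.08 0.2" --pt "0 0 0 0 0 -0.1 0.2" --pt "0 0 0 0 0 -0.12 0.2" --grip_force 25

```text
clock: 5.6
eef_pos: [536.2, -191.6, 63.0]
eef_rot: [3.141, -0.0, 2.882]
wrist_force: [-0.2, 2.2, -0.2]
finger_gap: 29.4
```

Run:
```python
from h import *
w=cam("wrist")
print(manip.read_state())
crop(w,210,200,410,350,4,"pics/w2.png")
```

```text
{'clock': 5.65, 'joints': array([-4.07648242e-01,  4.96804063e-01,  1.60124419e+00,  3.40707676e-04,
        1.04363138e+00, -1.71737265e+00]), 'qd': array([ 4.06673899e-05,  4.83058212e-04, -7.07102487e-04, -2.72155754e-04,
        7.75825530e-04, -6.58085680e-02]), 'effort': array([ -1.24562893, -58.71517897, -30.48814416,  -0.55228941,
        -0.14562204,  -0.55552108]), 'eef_pos': array([ 536.27748326, -191.63135383,   62.97383401]), 'eef_rot': array([ 3.14128867e+00, -4.30632074e-05,  2.88034932e+00]), 'wrist_force': array([-1.36492747,  2.86841298,  1.7932095 ]), 'moment': array([ 0.52873611,  0.02650358, -0.01260389]), 'finger_gap': 29.33165228913168}
```

View pics/w2.png

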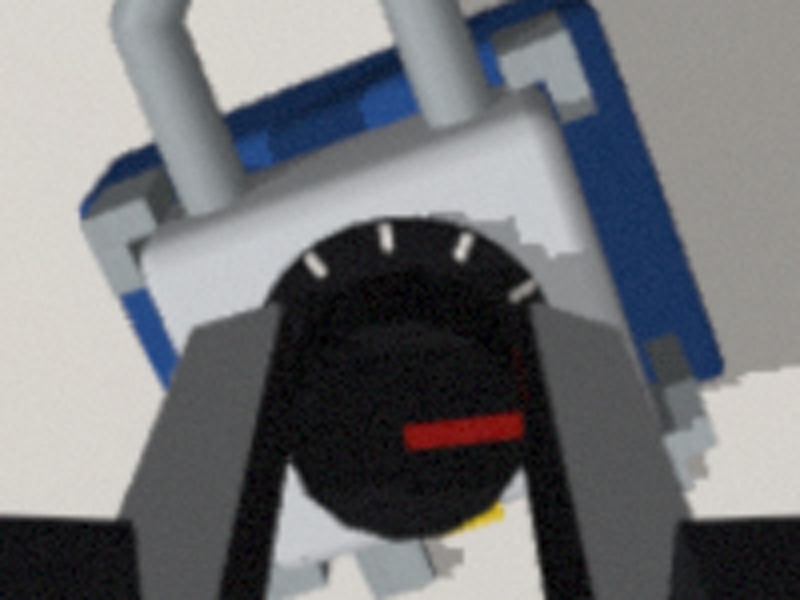

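Emit:
jog_arm --pt "0 0 0 0 0 -0.032 0.2" --pt "0 0 0 0 0 -0.064 0.2" --pt "0 0 0 0 0 -0.096 0.2" --pt "0 0 0 0 0 -0.128 0.2" --pt "0 0 0 0 0 -0.16 0.2" --pt "0 0 0 0 0 -0.192 0.2" --pt "0 0 0 0 0 -0.224 0.2" --pt "0 0 0 0 0 -0.256 0.2" --pt "0 0 0 0 0 -0.288 0.2" --pt "0 0 0 0 0 -0.32 0.2"

```text
clock: 6.9
eef_pos: [536.3, -191.6, 63.0]
eef_rot: [3.141, -0.0, 2.212]
wrist_force: [1.2, 2.7, 0.7]
finger_gap: 29.5
```

Run:
```python
from h import *
w=cam("wrist")
s=manip.read_state();print(s["eef_rot"],s["moment"],s["wrist_force"])
crop(w,210,200,410,350,4,"pics/w3.png")
```

```text
[ 3.14136263e+00 -2.27015121e-04  2.20874548e+00] [ 0.19561522  0.01945945 -0.07690566] [0.12679441 1.65393215 0.70098913]
```

View pics/w3.png

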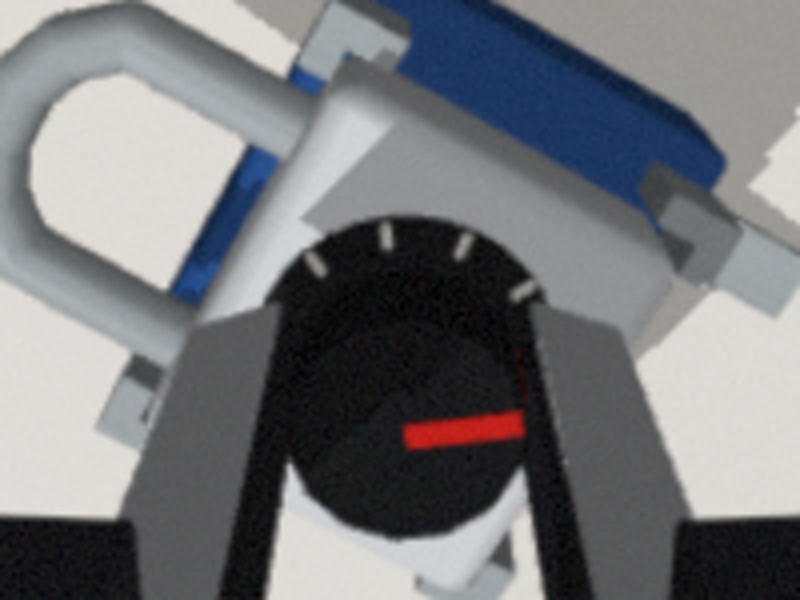

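No slip so far: the mark hasn't moved in the tool frame. I'll turn the remaining 0.31 units, about 0.65 rad.

Emit:
jog_arm --pt "0 0 0 0 0 -0.04 0.2" --pt "0 0 0 0 0 -0.08 0.2" --pt "0 0 0 0 0 -0.12 0.2" --pt "0 0 0 0 0 -0.16 0.2" --pt "0 0 0 0 0 -0.2 0.2" --pt "0 0 0 0 0 -0.24 0.2" --pt "0 0 0 0 0 -0.28 0.2" --pt "0 0 0 0 0 -0.31 0.2" --pt "0 0 0 0 0 -0.31 0.2" --pt "0 0 0 0 0 -0.31 0.2"

```text
clock: 8.2
eef_pos: [536.8, -191.5, 63.0]
eef_rot: [3.14, -0.0, 1.566]
wrist_force: [4.7, 3.8, -1.3]
finger_gap: 29.4
```

Run:
```python
from h import *
w=cam("wrist")
s=manip.read_state();print(s["eef_rot"],s["moment"],s["wrist_force"])
crop(w,210,200,410,350,4,"pics/w4.png")
```

```text
[ 3.14007082e+00 -2.73023025e-04  1.56600178e+00] [ 0.67630275 -0.89668033 -0.00647124] [ 4.60498349  3.98198414 -0.91075717]
```

View pics/w4.png

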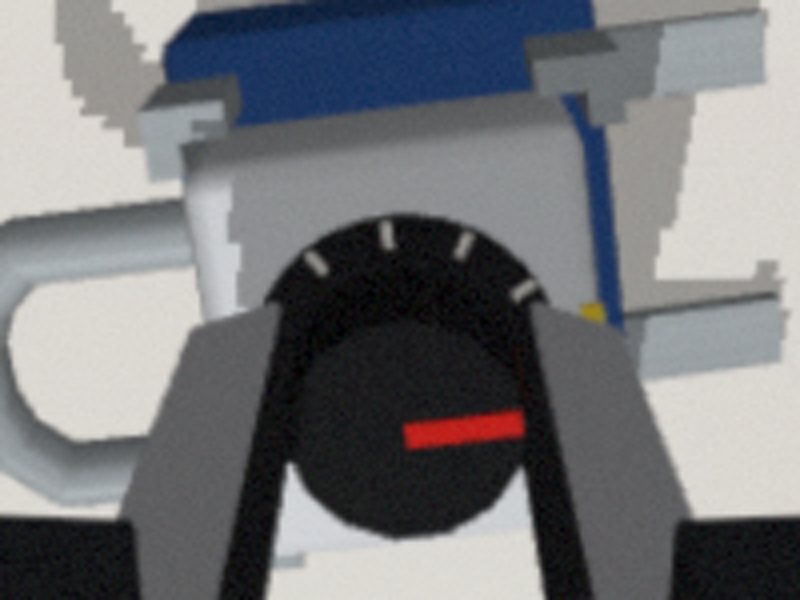

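Emit:
jog_arm --pt "0 0 0 0 0 0 0.6" --pt "0 0 0 0 0 0 0.6" --pt "0 0 0 0 0 0 0.6" --pt "0 0 0.03 0 0 0 0.7" --pt "0 0 0.07 0 0 -0.07 0.7" --pt "0 0 0.09 0 0 -0.15 0.7" --pt "0 0 0.09 0 0 -0.23 0.7" --pt "0 0 0.09 0 0 -0.31 0.7" --pt "0 0 0.09 0 0 -0.39 0.7" --pt "0 0 0.09 0 0 -0.47 0.7"

```text
clock: 9.5
eef_pos: [536.1, -191.9, 152.9]
eef_rot: [-3.142, 0.0, 0.575]
wrist_force: [0.2, 0.0, -0.1]
finger_gap: 65.9
```

Emit:
jog_arm --pt "0 0 0 0 0 -0.08 0.7" --pt "0 0 0 0 0 -0.15 0.7" --pt "0 0 0 0 0 -0.223 0.7" --pt "0 0 0 0 0 -0.223 0.7" --pt "0 0 0 0 0 -0.223 0.7" --pt "0 0 0 0 0 -0.223 0.7" --pt "0 0 0 0 0 -0.223 0.7" --pt "0 0 0 0 0 -0.223 0.7" --pt "0 0 0 0 0 -0.223 0.7" --pt "0 0 0 0 0 -0.223 0.7"

```text
clock: 10.75
eef_pos: [536.2, -191.8, 152.9]
eef_rot: [-3.142, -0.0, 0.113]
wrist_force: [-0.7, 0.2, 0.9]
finger_gap: 65.8
```

Run:
```python
from h import *
w=cam("wrist")
s=manip.read_state();print(s["eef_pos"],s["eef_rot"],s["moment"],s["wrist_force"],s["joints"])
crop(w,210,180,410,330,4,"pics/w5.png")
import pickle;pickle.dump(w,open("w5.pkl","wb"))
```

```text
[ 536.23288777 -191.83361442  152.94958393] [-3.14154568e+00 -1.47071841e-05  1.12877138e-01] [0.02175961 0.09037868 0.0252284 ] [ 0.54833269 -0.17910265 -0.05336487] [-4.07888739e-01  3.89622703e-01  1.52663933e+00  5.10776168e-05
  1.22534123e+00  1.05001315e+00]
```

View pics/w5.png

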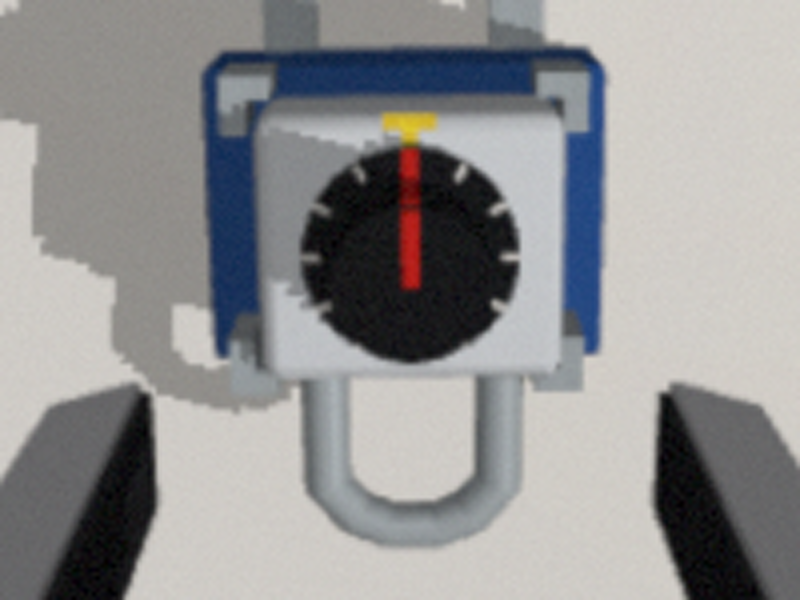

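Red mark is exactly at the yellow pointer, and the dial is free. Next is the shackle.

Emit:
jog_arm --pt "-0.024 -0.0027 0 0 0 0 0.7" --pt "-0.0477 -0.0054 -0.01 0 0 0 0.7" --pt "-0.0477 -0.0054 -0.05 0 0 0 0.7" --pt "-0.0477 -0.0054 -0.085 0 0 0 0.7" --pt "-0.0477 -0.0054 -0.11 0 0 0 0.7" --pt "-0.0477 -0.0054 -0.121 0 0 0 0.65" --pt "-0.0477 -0.0054 -0.121 0 0 0 0.55" --pt "-0.0477 -0.0054 -0.121 0 0 0 0.53" --pt "-0.0477 -0.0054 -0.121 0 0 0 0.53" --pt "-0.0477 -0.0054 -0.121 0 0 0 0.53"

```text
clock: 12.05
eef_pos: [488.7, -197.4, 32.4]
eef_rot: [3.141, -0.001, 0.113]
wrist_force: [-0.6, -0.1, -0.1]
finger_gap: 50.3
```

Run:
```python
from h import *
w=cam("wrist")
s=manip.read_state();print(s["eef_pos"],s["finger_gap"],s["wrist_force"])
crop(w,210,200,410,350,4,"pics/w6.png")
```

```text
[ 488.69268416 -197.31199097   32.33060726] 50.01276917620264 [ 0.34353003 -0.16685813  0.84384203]
```

View pics/w6.png

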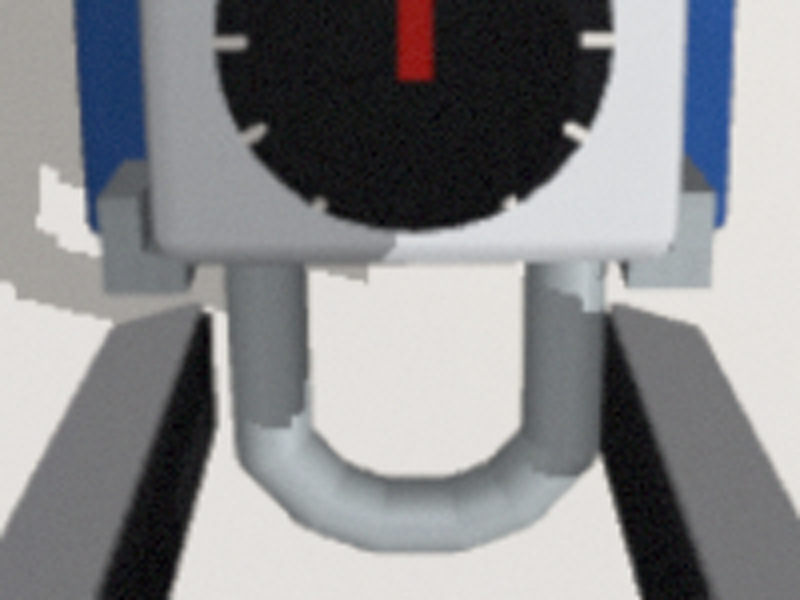

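Emit:
jog_arm --pt "0 -0.001 0 0 0 0 0.5" --pt "0 -0.001 0 0 0 0 0.4" --pt "0 -0.001 0 0 0 0 0.4" --pt "0 -0.001 0 0 0 0 0.4" --pt "-0.004 -0.0015 0 0 0 0 0.4" --pt "-0.008 -0.0019 0 0 0 0 0.4" --pt "-0.012 -0.0024 0 0 0 0 0.4" --pt "-0.016 -0.0028 0 0 0 0 0.4" --pt "-0.0185 -0.0031 0 0 0 0 0.4" --pt "-0.0205 -0.0033 0 0 0 0 0.4" --grip_force 30

```text
clock: 13.35
eef_pos: [470.2, -200.6, 32.5]
eef_rot: [3.14, -0.006, 0.113]
wrist_force: [27.7, 1.6, -10.3]
finger_gap: 45.2
```

Run:
```python
from h import *
w=cam("wrist")
s=manip.read_state();print(s["eef_pos"],s["finger_gap"],s["wrist_force"])
crop(w,210,200,410,350,4,"pics/w7.png")
```

```text
[ 470.25788398 -200.57071123   32.52171121] 44.80163476899056 [20.32924223 -0.33099511 -7.52516433]
```

View pics/w7.png

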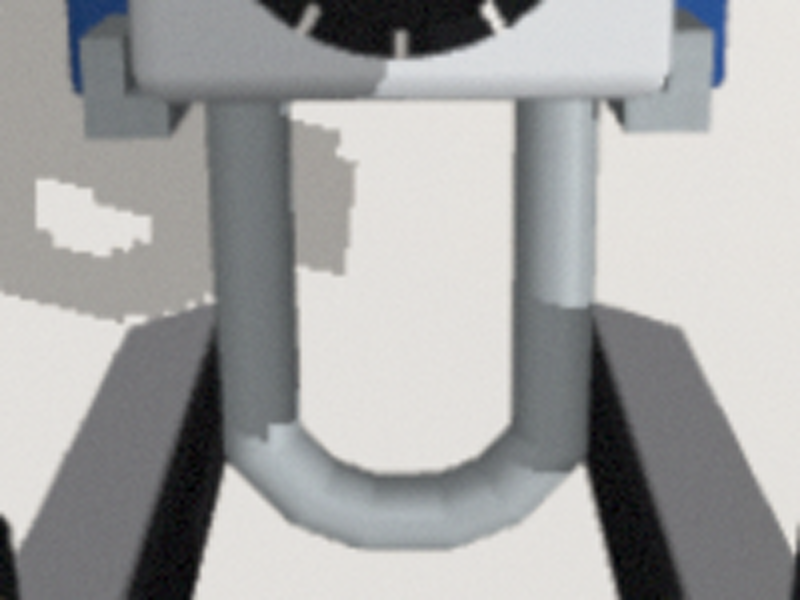

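Emit:
jog_arm --pt "0.001 0 0 0 0 0 0.6" --pt "0.001 0 0 0 0 0 0.65" --pt "0.001 0 0 0 0 0 0.65" --pt "0.001 0 0.02 0 0 0 0.8" --pt "0.001 0 0.07 0 0 0 1" --pt "0.001 0 0.12 0 0 0 1" --pt "0.03 0.004 0.12 0 0 0 1" --pt "0.067 0.0086 0.12 0 0 0 1" --pt "0.067 0.0086 0.12 0 0 0 1" --pt "0.067 0.0086 0.12 0 0 0 1"

```text
clock: 14.65
eef_pos: [534.3, -191.9, 151.5]
eef_rot: [-3.141, 0.001, 0.113]
wrist_force: [0.4, 1.0, 0.2]
finger_gap: 94.1
```

Run:
```python
from h import *
w=cam("wrist");a=cam("scene")
s=manip.read_state();print(s["eef_pos"],s["eef_rot"],s["finger_gap"],s["wrist_force"])
crop(w,210,180,410,330,4,"pics/w8.png")
C=lambda u,v:(210+u/4,180+v/4)
import pickle;pickle.dump(w,open("w8.pkl","wb"))
hsv=cv2.cvtColor(w["pixels"],cv2.COLOR_BGR2HSV)
y=cv2.inRange(hsv,(20,120,120),(35,255,255));k,l,st,ce=cv2.connectedComponentsWithStats(y)
for i in range(1,k):
    if st[i,4]>15:print("yel",st[i],ce[i],onz(w,*ce[i],56))
```

```text
[ 534.30133028 -192.1146271   151.92904266] [-3.14140311e+00  4.26508224e-04  1.12325252e-01] 93.89368240843727 [ 0.21248002  0.12838508 -0.17325038]
yel [417  70  10   8  41] [422.29268293  73.85365854] [ 674.00525282 -260.37419608   56.        ]
yel [306 206  13   8  65] [311.72307692 208.36923077] [ 561.02459214 -189.78650834   56.        ]
yel [520 372   4  10  18] [521.61111111 376.05555556] [ 417.84966456 -422.60247053   56.        ]
```

View pics/w8.png

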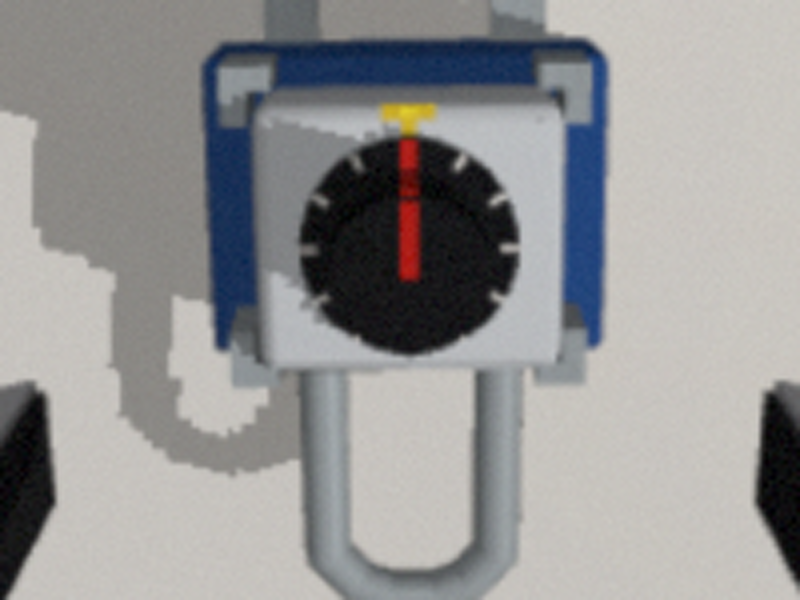

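Emit:
jog_arm --pt "0.001 0 -0.03 0 0 0 1" --pt "0.001 0 -0.065 0 0 0 1" --pt "0.001 0 -0.095 0 0 0 1" --pt "0.001 0 -0.112 0 0 0 1" --pt "0.001 0 -0.117 0 0 0 1" --pt "0.001 0 -0.117 0 0 0 0.85" --pt "0.001 0 -0.117 0 0 0 0.75" --pt "0.001 0 -0.117 0 0 0 0.7" --pt "0.001 0 -0.117 0 0 0 0.68" --pt "0.001 0 -0.117 0 0 0 0.68"

```text
clock: 16.0
eef_pos: [536.1, -192.0, 35.0]
eef_rot: [3.142, -0.0, 0.113]
wrist_force: [0.9, -0.2, -0.3]
finger_gap: 64.0
```

Run:
```python
from h import *
w=cam("wrist")
s=manip.read_state();print(s["eef_pos"],s["eef_rot"],s["finger_gap"],s["wrist_force"])
crop(w,210,200,410,350,4,"pics/w9.png")
```

```text
[ 536.05277015 -191.95379743   35.01767504] [ 3.14157113e+00 -7.01133769e-05  1.12765333e-01] 63.947619060847366 [ 0.03087903  0.05143635 -0.49371977]
```

View pics/w9.png

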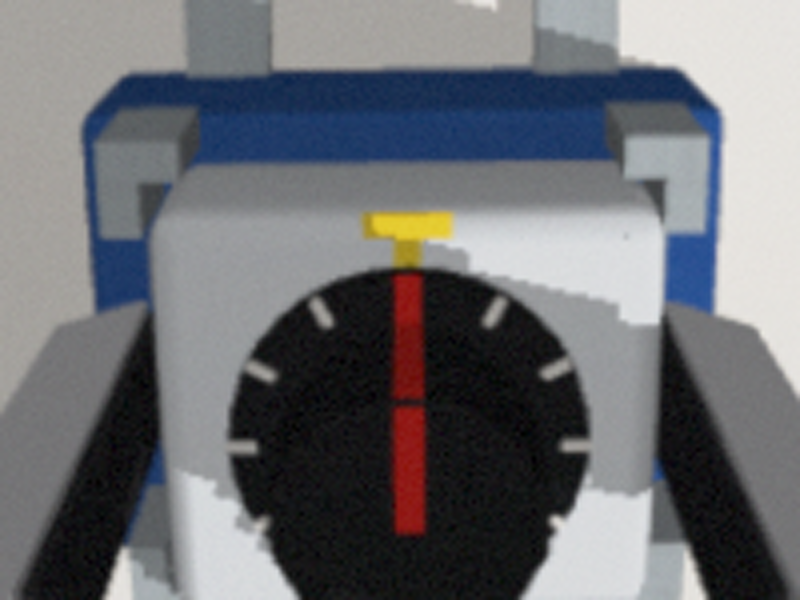

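Emit:
jog_arm --pt "0 0 0 0 0 0 0.55" --pt "0 0 0 0 0 0 0.55" --pt "0 0 0 0 0 0 0.55" --pt "0 0 0 0 0 0 0.55" --pt "0 0 0.005 0 0 0 0.55" --pt "0 0 0.015 0 0 0 0.55" --pt "0 0 0.03 0 0 0 0.55" --pt "0 0 0.05 0 0 0 0.55" --pt "0 0 0.07 0 0 0 0.55" --pt "0 0 0.09 0 0 0 0.55" --grip_force 45

```text
clock: 17.3
eef_pos: [535.8, -192.0, 126.6]
eef_rot: [3.141, -0.0, 0.113]
wrist_force: [0.9, -0.0, -2.7]
finger_gap: 59.5
```

Run:
```python
from h import *
w=cam("wrist");a=cam("scene");b=cam("side")
s=manip.read_state();print(s["eef_pos"],s["eef_rot"],s["finger_gap"],s["wrist_force"],s["moment"])
cv2.imwrite("pics/z10.png",cv2.resize(np.hstack([a["pixels"][100:250,240:390],b["pixels"][180:330,330:480],w["pixels"][200:350,230:380]]),None,fx=1.75,fy=1.75,interpolation=cv2.INTER_CUBIC))
```

```text
[ 536.28222526 -192.14131586  126.21471897] [ 3.14050796e+00 -1.65173719e-03  1.12737616e-01] 59.64748663946558 [-0.24955371 -0.69158147 -4.04341778] [ 0.03826072  0.15920656 -0.05527639]
```

View pics/z10.png

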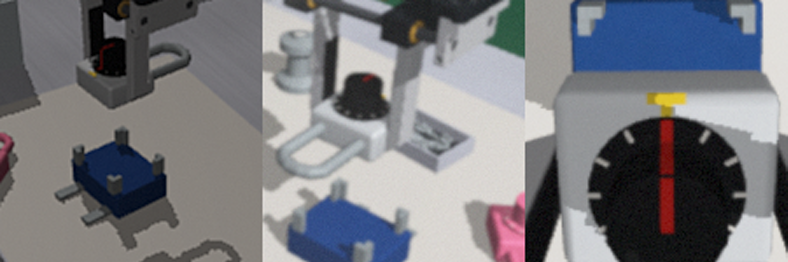

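Emit:
jog_arm --pt "0 0.015 0.01 0 0 0 0.55" --pt "0 0.045 0.02 0 0 0 0.55" --pt "0 0.085 0.03 0 0 0 0.55" --pt "-0.001 0.13 0.03 0 0 0 0.55" --pt "-0.001 0.175 0.03 0 0 0 0.55" --pt "-0.001 0.22 0.03 0 0 0 0.55" --pt "-0.002 0.265 0.03 0 0 0 0.55" --pt "-0.002 0.305 0.03 0 0 0 0.55" --pt "-0.002 0.33 0.03 0 0 0 0.55" --pt "-0.002 0.34 0.03 0 0 0 0.55"

```text
clock: 18.7
eef_pos: [533.3, 149.7, 154.7]
eef_rot: [3.142, 0.001, 0.115]
wrist_force: [-0.3, -1.5, -3.6]
finger_gap: 59.5
```

Emit:
jog_arm --pt "0 0.01 0 0 0 0 0.55" --pt "-0.001 0.025 0 0 0 0 0.55" --pt "-0.001 0.038 0 0 0 0 0.55" --pt "-0.001 0.043 0 0 0 0 0.55" --pt "-0.001 0.043 0 0 0 0 0.55" --pt "-0.001 0.043 0 0 0 0 0.55" --pt "-0.001 0.043 0 0 0 0 0.55" --pt "-0.001 0.043 0 0 0 0 0.55" --pt "-0.001 0.043 0 0 0 0 0.55" --pt "-0.001 0.043 0 0 0 0 0.55"

```text
clock: 19.95
eef_pos: [533.0, 191.0, 154.9]
eef_rot: [3.142, 0.0, 0.113]
wrist_force: [-0.3, 0.4, -3.6]
finger_gap: 59.8
```

Run:
```python
from h import *
w=cam("wrist");a=cam("scene");b=cam("side")
s=manip.read_state();print(s["eef_pos"],s["eef_rot"],s["finger_gap"],s["wrist_force"],s["moment"],s["joints"])
cv2.imwrite("pics/w11.png",w["pixels"])
cv2.imwrite("pics/z11.png",cv2.resize(np.hstack([a["pixels"][210:410,360:560],b["pixels"][120:320,150:350]]),None,fx=2,fy=2,interpolation=cv2.INTER_CUBIC))
import pickle;pickle.dump((w,a,b),open("w11.pkl","wb"))
```

```text
[533.01658028 191.05229118 154.93489163] [-3.14158821e+00  4.50772023e-05  1.12787388e-01] 59.76992692950384 [-0.22453025 -0.1958789  -3.10133993] [-0.0679416   0.11455367  0.01226301] [2.79480557e-01 3.80607176e-01 1.53430801e+00 1.26008985e-05
 1.22672118e+00 1.73748525e+00]
```

View pics/w11.png

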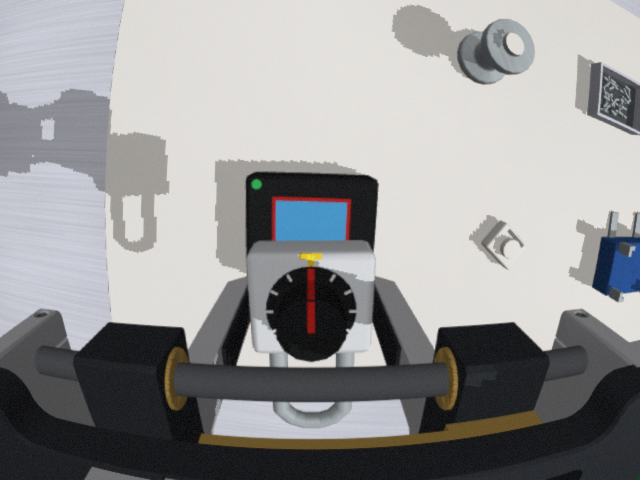

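View pics/z11.png

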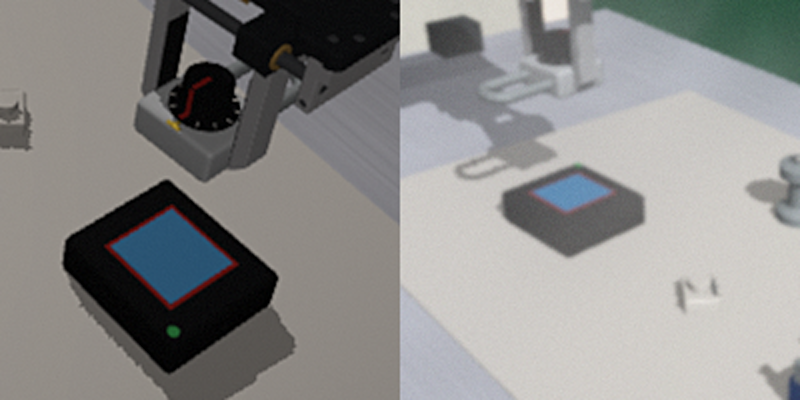

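Run:
```python
from h import *
import pickle;w,a,b=pickle.load(open("w11.pkl","rb"))
print("far corners",onz(w,272,197,35),onz(w,351,199,35))
for n,c in(("scene",a),("side",b),("wrist",w)):
    hsv=cv2.cvtColor(c["pixels"],cv2.COLOR_BGR2HSV)
    m=cv2.inRange(hsv,(95,80,70),(115,255,255))
    k,l,s,ce=cv2.connectedComponentsWithStats(m)
    for i in range(1,k):
        if s[i,4]>150:
            r=cv2.boxPoints(cv2.minAreaRect(cv2.findContours((l==i).astype(np.uint8),0,2)[0][0]))
            cn=cv2.findContours((l==i).astype(np.uint8),0,2)[0][0];ap=cv2.approxPolyDP(cn,6,True)[:,0]
            P=np.array([onz(c,*q,35)[:2] for q in ap]);print(n,s[i],P.round(1).tolist(),P.mean(0),onz(c,*ce[i],35))
hsv=cv2.cvtColor(w["pixels"],cv2.COLOR_BGR2HSV)
y=cv2.inRange(hsv,(20,120,120),(35,255,255));k,l,st,ce=cv2.connectedComponentsWithStats(y)
for i in range(1,k):
    if 290<ce[i][0]<330:print("yel",st[i],ce[i],onz(w,*ce[i],176))
print("flange c",[onz(w,310.5,u,179) for u in(265,352)], "body corners",onz(w,248,243,174),onz(w,376,243,174))
```

```text
far corners [561.45875284 225.71440887  35.        ] [567.02941888 161.58531699  35.        ]
scene [289 181  39  30 645] [[560.2, -220.8], [569.5, -164.2], [555.3, -179.3], [558.2, -144.4], [521.0, -148.9], [525.9, -226.1]] [ 548.34754084 -180.61506497] [ 541.04990116 -184.04671478   35.        ]
scene [ 416  315   60   47 1427] [[507.2, 161.7], [563.3, 165.8], [558.7, 221.7], [502.9, 217.0]] [533.03349382 191.54804203] [533.71023599 192.10345134  35.        ]
side [218 208  36  17 346] [[506.1, 210.7], [510.9, 162.7], [561.6, 168.6], [551.0, 218.7]] [532.39642288 190.19060684] [533.40219712 189.46397645  35.        ]
side [ 345  293   70   55 2182] [[547.0, -156.9], [498.6, -177.1], [493.0, -166.4], [476.3, -183.5], [486.6, -257.4], [565.1, -234.8]] [ 511.0823189  -196.02872988] [ 518.06810702 -210.1253492    35.        ]
wrist [ 276  201   71   40 2736] [[558.5, 222.1], [525.8, 219.1], [533.0, 162.9], [563.3, 165.2]] [545.12673589 192.34322062] [545.14024379 192.63088605  35.        ]
wrist [ 602  237   38   58 1425] [[567.1, -114.8], [563.3, -139.5], [504.0, -147.6], [512.9, -154.6], [511.9, -214.1], [575.2, -182.4]] [ 539.05519295 -158.83341198] [ 538.29437149 -168.85917117   35.        ]
yel [300 253  22  14 180] [310.42222222 257.21111111] [558.00022439 193.77834611 176.        ]
flange c [array([555.36568845, 193.44634231, 179.        ]), array([510.85220278, 188.44497932, 179.        ])] body corners [560.83353663 222.42200019 174.        ] [567.29068696 165.0434989  174.        ]
```

Lock at about (532.7, 190.9), glass centre at about (533.2, 191.2): centred. I'll lower 45 mm so that the underside is at z ≈ 105.

Emit:
jog_arm --pt "0 0 -0.005 0 0 0 0.55" --pt "0.0005 0 -0.014 0 0 0 0.55" --pt "0.0005 0 -0.024 0 0 0 0.55" --pt "0.0005 0 -0.034 0 0 0 0.55" --pt "0.0005 0 -0.041 0 0 0 0.55" --pt "0.0005 0 -0.045 0 0 0 0.55" --pt "0.0005 0 -0.045 0 0 0 0.55" --pt "0.0005 0 -0.045 0 0 0 0.55" --pt "0.0005 0 -0.045 0 0 0 0.55" --pt "0.0005 0 -0.045 0 0 0 0.55"

```text
clock: 21.35
eef_pos: [533.6, 191.1, 110.1]
eef_rot: [-3.142, -0.0, 0.113]
wrist_force: [0.4, -0.1, -2.8]
finger_gap: 59.5
```

Run:
```python
from h import *
w=cam("wrist");a=cam("scene");b=cam("side")
s=manip.read_state();print(s["clock"],s["eef_pos"],s["eef_rot"],s["finger_gap"],s["wrist_force"],s["moment"])
cv2.imwrite("pics/z12.png",cv2.resize(np.hstack([a["pixels"][240:400,370:530],b["pixels"][120:280,160:320],w["pixels"][160:480,160:480][::2,::2]]),None,fx=1.6,fy=1.6,interpolation=cv2.INTER_CUBIC))
hsv=cv2.cvtColor(w["pixels"],cv2.COLOR_BGR2HSV)
y=cv2.inRange(hsv,(20,120,120),(35,255,255));k,l,st,ce=cv2.connectedComponentsWithStats(y)
for i in range(1,k):
    if 290<ce[i][0]<330 and st[i,4]>50:print("yel",ce[i],onz(w,*ce[i],131))
cv2.imwrite("pics/scene12.png",a["pixels"])
# lock bottom near corner in scene: expected underside corners
R=lambda x,y:(533+x*.9936-y*.1126,191+x*.1126+y*.9936,105)
vs=[proj(a,R(27,sy*30)) for sy in(1,-1)];print("scene expected +x bottom corners",vs)
print("side expected",[proj(b,R(-27,sy*30)) for sy in(1,-1)])
```

```text
21.5 [533.55822716 191.03659989 110.01227886] [-3.14157564e+00 -1.12136796e-04  1.12782931e-01] 59.506307095450516 [-0.532      -0.28278959 -4.27340465] [ 0.00171649  0.12906883 -0.01493387]
yel [310.42696629 257.23595506] [558.48638513 193.82235721 131.        ]
scene expected +x bottom corners [array([455.75900021, 327.36850446]), array([421.13599279, 297.92965026])]
side expected [array([210.8672628 , 183.14369943]), array([230.43339556, 192.07643374])]
```

View pics/z12.png

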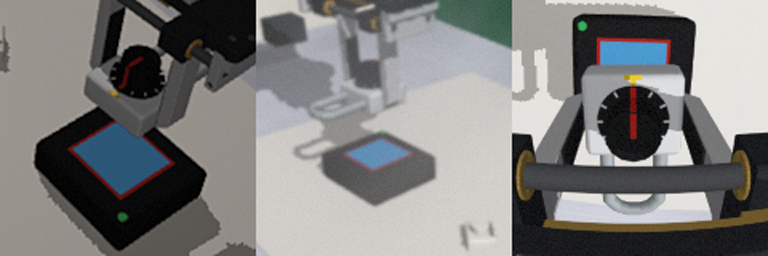

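View pics/scene12.png

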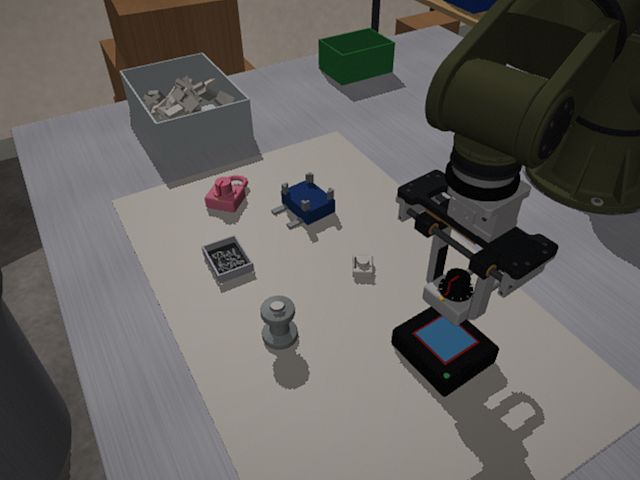

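Run:
```python
from cell import manip
s=manip.read_state();print(abs(s["qd"]).max(),s["finger_gap"]);print(manip.sign_off())
```

```text
0.0014697522358413603 59.506307095450516
the job is handed in; nothing more can be done
None
```

I opened the padlock and handed the job in at 21.5 s, with the lock still held in the gripper over the reader.

- **Dial:** I turned it 1.57 rad clockwise, three clicks, and the grip did not slip. After letting go, the wrist picture showed the red mark exactly at the yellow pointer.
- **Shackle:** I pulled it 18.4 mm, where the force rose to about 20–28 N at the end stop. The legs also looked about 18 mm longer out of the body.
- **Final pose:** the lock is gripped across its y sides at 45 N and level to within 0.001 rad by the measured tool pose. From the tool height, its underside is at z of about 105 mm, which is 70 mm above the glass. It is centred within about 1 mm, with the arm still and the reader untouched.
- **Bystanders:** the spindle, screw tray, white housing and pink look-alike appear in the same places as in the first scene picture.

The cameras disagreed slightly, by about 2 mm on the glass centre and a few pixels (up to about 4 mm) on the lock's lower corner. No check failed.

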